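# Zero the fruit-shop scale and hold the check weight ready over its pan

## Task

Check the shop scale: with its pan empty, press the zero key (the right-hand one of the three white keys, as seen from the robot) all the way down and let it come up again, then take the largest check weight, 500 g, out of the wooden block and carry it over the crate of mangoes to the scale. Hold it there upright over the middle of the pan with about 15 mm of air under it, ready to be set down once the display has settled, and finish while still holding it, at rest. Nothing may touch the pan at any time or bump the crate of mangoes, the other two keys are not pressed, and the two smaller weights, the marker, the tape roll and the calculator stay where they are.

Things in the scene. Friction and masses are not known exactly. Their poses are not given: they have to be found in the camera images.
- scale_pan: Stainless pan of the shop scale, a flat rectangular plate 210 mm (its x) by 250 mm (its y), with faint pressed ribs pointing at its middle. Origin at the centre of its upper face, 96 mm above the counter; z up; x points away from the keypad. The scale stands fast on the counter, its housing 300 mm (x) by 260 mm (y), its sloping key panel on the -x side of the pan, towards the robot; the housing's centre lies 45 mm on the -x side of the pan's centre.
- zero_key_top (a point): Centre of the upper face of the zero key, the right-hand (-y) one of three equal white keys in a row, 36 mm apart, right of the display on the scale's key panel. The cap is 20 mm (x) by 24 mm (y), stands 6 mm proud of the panel, and is tilted with the panel: its own z is the panel's normal, leaning 0.21 rad from vertical towards the robot.
- zero_key (a joint): Travel of the zero key in m, into the panel: 0 up, 0.003 fully down. Sprung: 1.4 N starts it, 3.5 N holds it fully down.
- key_middle (a joint): Travel of the middle key, like the zero key, 36 mm to its left (+y). Not to be pressed.
- key_left (a joint): Travel of the left key of the three, 72 mm to the left (+y) of the zero key. Not to be pressed.
- w500_center (a point): Half-way up the 500 g check weight, on its axis; z up along the axis. The largest of three plain steel weights: a cylinder 38 mm in diameter and 45 mm high, on it a neck 16 mm in diameter and 9 mm high, and a round knob 26 mm in diameter and 17 mm high; 71 mm high over all, so its underside lies 35.5 mm below this point and the knob's middle 27 mm above it. It stands loose in a well 14 mm deep, 1.5 mm of play all round, its underside 12 mm above the counter.
- w200_center (a point): Half-way up the 200 g weight (steel, same shape, 28 mm in diameter, 52 mm high), in the block's middle well, 64 mm from the 500 g one. Leave it alone.
- w100_center (a point): Half-way up the 100 g weight (steel, same shape, 22 mm in diameter, 42 mm high), in the end well, 55 mm beyond the 200 g one. Leave it alone.
- block: Wooden block of the weights, 75 mm (x) by 205 mm (y) by 26 mm high, fast on the counter, wells in a row along its y: 500 g at +64 mm, 200 g at 0, 100 g at -55 mm. Origin at the centre of its underside, z up.
- mango_crate: Blue plastic crate, 300 mm (x) by 180 mm (y) by 115 mm, heaped with yellow mangoes up to 175 mm above the counter, fast on the counter between the block and the scale. Origin at the centre of its underside. Not to be bumped.
- marker: White and black marker pen, 125 mm long along its x, 17 mm thick, lying near the block. Leave it alone.
- tape_roll: Roll of brown packing tape lying flat near the block, 94 mm in diameter, 45 mm high. Leave it alone.
- calculator: Black desk calculator near the block, 130 mm (x) by 88 mm (y) by 20 mm. Leave it alone.
There are look-alikes about, which are no part of the job. What is shaped like the part that bears w500_center but pink or turquoise is not meant.

How it is judged:
By the outcome, as a careful person would: the job done as asked, in the order asked, and still so for the second after the job is handed in, while the arm keeps its last pose, push and grip.
It also fails if it takes over 61 s, if anything falls off the work surface, if the arm or the gripper's body presses on something with over 40 N, if the wrist force passes 120 N, or if a joint passes its speed limit or range.

## Robot

A 6-joint arm with a two-finger parallel gripper is mounted at the origin on the work surface. World frame = base frame: x ahead of the robot, y to its left, z up, the work surface at z = 0. Lengths are in m, angles in rad, forces in N, time in s.
With the tool pointing down it reaches from about 0.375 to 0.9 m from the base axis. Payload 3.1 kg.
Tool frame: the origin (TCP) lies where the fingers leave the gripper's body, on its centre line; the fingertips stand 73 mm ahead of it and the grasp point (between the pads) lies 54 mm ahead of it; z points along the fingers, y is the line along which they close (so a half turn about z gives the same grasp; the last joint's range is limited). The gripper opens to 85 mm and grips with 20 to 120 N. Pads are 22 mm wide; open, the fingers measure 114 mm over their backs; the gripper's body (76 mm by 85 mm) begins 54 mm behind the grasp point. The pads swing forward as they close: fully open they stand 13 mm farther back than shut.
Start: joints at [-1.435, 0.527, 1.433, -0, 1.181, -0.178], TCP at [0.194, -0.594, 0.304] pointing down, gripper open.
Joint ranges: [-3.08, 3.08], [-0.75, 2.2], [0.22, 2.44], [-1.43, 4.57], [0, 2.65], [-2.85, 2.85]. Speed limits (rad/s): [2.79, 2.79, 3.14, 3.14, 3.14, 3.14].

## Interface

Orientations are given as a unit quaternion [x, y, z, w].
In Python, from station import manip gives the robot as it stands.
- The arm moves only by the shell command python3 -m crank 'ROWS' [FORCE]. ROWS is JSON, a list of rows, each an object with "dp": the shift along the tool's x, y, z normalised to -1 to 1, where 1 is 50 cm, a list of three; "delta_rot": the turn, a rotation vector about the tool's x, y, z normalised to -1 to 1, where 1 is 2 pi rad, a list of three; "fingers": the opening, from -1 (shut) to 1 (fully open). A call has 1 to 12 rows; each row shifts and turns the commanded pose from where the row before left it, along the tool's axes as they then stand; what a row does not reach is not made up. A row lasts 1/12 s, in which the tool goes at most 41.7 mm and 7.16 degrees, less where a joint would pass 70% of its speed; a pose out of reach is approached as far as the arm can. A call with a number of a shift or a turn outside -1 to 1 is refused whole. A call with a gripper value outside its range is refused whole. The fingers move at their own pace and stop on an object; FORCE is the grip in N (left out, the last holds). Time passes only in rows, so rows that do not move let the fingers close. It gives the time, the measured TCP pose, the force, the opening and the grip force at its end, in the units of the state.
- manip.sense(): the state, without advancing time (a new reading comes with each control period).
- manip.snapshot(name): name is "scene" or "top" or "wrist"; returns (picture, depth): 420x560x3 uint8, red, green, blue; 420x560 float32, m along the optical axis (not along the pixel's ray), 0 where there is no reading.
- manip.camera_model(name): a dict with "fx", "fy", "cx", "cy" (pixels), "origin" and "attitude" of the camera in the world. Camera axes: x right, y up, looking along -z (the intrinsics and any distortion apply to the point x, -y, -z); pixel columns grow to the right and rows downward; lengths in m; the calibration is good to about 2 mm. A picture is of the moment at which its call begins: read the wrist's pose just before it. camera_model takes no time and is no camera call; for the wrist camera it gives the pose at the moment of the call.
- manip.sign_off(): hands the job in; it is judged then, once.
The state is a dict: "t": time; "q": joint angles; "qd": joint speeds; "tau": joint torques, N m; "tcp_pos": TCP position; "tool_rot": TCP orientation; "force": force on the tool from outside, world axes, zero at the start; "ft_torque": the same for the moment, N m; "finger_gap": opening from 0.0 (shut) to 1.0 (fully open); "gripper_force": force on a finger pad.
Only numpy, scipy, OpenCV 4.12 (cv2) and the standard library are available. Lean on these libraries where they do the work, as an engineer would, in place of code of your own. Each camera call takes 0.05 s, during which the arm holds its last target. There are 200 camera calls.

## Working session

There is one attempt and no reset: what is moved stays moved. The work goes in short steps, Python scripts to look and compute and a shell command to move; the robot and the scene stay as the last step left them, time stands still between calls to the robot, and variables do not carry over. Pictures are saved under pics/ and viewed, at most 10 in all, crops included, and the job is handed in when it is done.

```bash
mkdir -p pics; ls
python3 - <<'E'
from station import manip
import cv2,numpy as np
s=manip.sense();print(s)
for n in("scene","top"):
    im,d=manip.snapshot(n);cv2.imwrite(f"pics/{n}1.png",im[:,:,::-1]);np.savez(f"{n}1.npz",im=im,d=d);print(manip.camera_model(n))
E
```

```text
pics
{'t': 0.0, 'q': array([-1.43446290e+00,  5.28463590e-01,  1.43393287e+00, -1.69452146e-05,
        1.18137333e+00, -1.78470951e-01]), 'qd': array([ 0.00108008,  0.00160599,  0.00054181,  0.00171236, -0.00156025,
        0.00130032]), 'tau': array([-1.48944127e-04, -4.42346764e+01, -1.78023469e+01, -2.11628935e-04,
        8.54400132e-03,  1.07665454e-05]), 'tcp_pos': array([ 0.19348221, -0.59369819,  0.3029253 ]), 'tool_rot': array([ 9.87636740e-01,  1.56756133e-01,  1.51000435e-05, -1.08848962e-03]), 'force': array([-0.31680287, -0.3880854 , -0.10242608]), 'ft_torque': array([ 0.06317731, -0.04745396,  0.00320955]), 'gripper_force': 0.0, 'finger_gap': 0.9993616798935571}
{'fx': 503.7192284965087, 'fy': 503.7192284965087, 'cx': 279.04089846113754, 'cy': 208.798508758739, 'origin': array([ 1.39172955, -0.24944173,  1.07394965]), 'attitude': array([0.27930841, 0.22080015, 0.56862769, 0.74155017])}
{'fx': 439.91109079401525, 'fy': 439.91109079401525, 'cx': 274.68886421615963, 'cy': 209.70532352831034, 'origin': array([ 0.3762264 , -0.02616798,  1.21948947]), 'attitude': array([-0.05698977,  0.04468121,  0.71544979, -0.69490096])}
```

View pics/scene1.png

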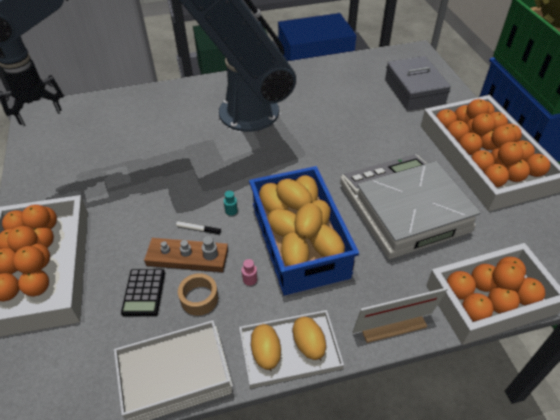

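View pics/top1.png

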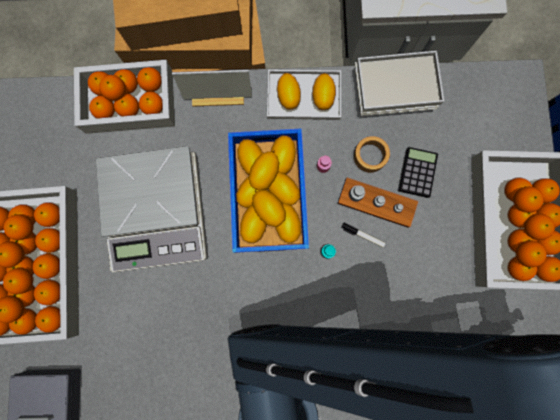

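The scene shows the block, crate and scale. In the top view, the 500 g knob is at about (357,191), the keys at (163,250), (177,248) and (190,246) with the zero key last, and the pan spans about (97,155) to (200,235).

```bash
cat > h.py <<'E'
import numpy as np,cv2
from scipy.spatial.transform import Rotation as R
from station import manip
def cloud(d,m):
    v,u=np.mgrid[:d.shape[0],:d.shape[1]]
    P=np.stack([(u-m['cx'])/m['fx']*d,-(v-m['cy'])/m['fy']*d,-d],-1)
    return P@R.from_quat(m['attitude']).as_matrix().T+m['origin']
def project(p,m):
    c=(np.atleast_2d(p)-m['origin'])@R.from_quat(m['attitude']).as_matrix()
    return np.c_[m['cx']+m['fx']*c[:,0]/-c[:,2],m['cy']-m['fy']*c[:,1]/-c[:,2]]
E
python3 - <<'E'
from h import *
z=np.load('top1.npz');im,d=z['im'],z['d'];m=manip.camera_model('top');P=cloud(d,m)
np.set_printoptions(precision=4,suppress=True)
for n,(u,v) in dict(k0=(190,246),k1=(177,248),k2=(163,250),w500=(357,191),w200=(379,200),w100=(399,207),pan=(148,192),crateTL=(231,134),crateBR=(304,246),table=(330,290)).items():print(n,P[v,u])
H=P[...,2]
def rect(mask,n):
    k,l,s,c=cv2.connectedComponentsWithStats(mask.astype(np.uint8));i=1+np.argmax(s[1:,4]);q=P[l==i]
    r=cv2.minAreaRect(q[:,:2].astype(np.float32));print(n,s[i,4],r,q[:,2].mean(),q[:,2].max())
roi=np.zeros_like(H,bool);roi[130:250,80:205]=1
rect(roi&(H>.088)&(H<.108),'pan')
roi[:]=0;roi[120:255,222:312]=1;rect(roi&(H>.09),'crate')
roi[:]=0;roi[170:235,330:425]=1;rect(roi&(H>.018)&(H<.034),'block')
for u,v in((357,191),(379,200),(399,207)):
    w=np.zeros_like(roi);w[v-9:v+10,u-9:u+10]=1;q=P[w&(H>.045)];t=q[q[:,2]>q[:,2].max()-.008];print(t.mean(0),len(t),q[:,2].max())
# keys white
hs=im.astype(int);w=np.zeros_like(roi);w[238:258,155:200]=1
k,l,s,c=cv2.connectedComponentsWithStats((w&(im.min(2)>np.percentile(im[w].min(1),75))).astype(np.uint8))
for i in range(1,k):
    if s[i,4]>15:print('key',c[i],s[i,4],P[l==i].mean(0))
E
```

```text
k0 [0.4544 0.2178 0.0615]
k1 [0.4503 0.2528 0.0592]
k2 [0.4463 0.2907 0.0562]
w500 [ 0.584  -0.2253  0.0836]
w200 [ 0.5617 -0.2857  0.0629]
w100 [ 0.5429 -0.3402  0.0516]
pan [0.5959 0.3203 0.097 ]
crateTL [0.7399 0.0994 0.1136]
crateBR [ 0.4427 -0.0801  0.1119]
table [ 0.3278 -0.1518 -0.0003]
pan 7464 ((0.6019264459609985, 0.3292747735977173), (0.21125230193138123, 0.25140413641929626), 5.949156761169434) 0.09505293950332784 0.10296635358101036
crate 7263 ((0.5622775554656982, 0.008110471069812775), (0.3736701011657715, 0.19213546812534332), 1.4036805629730225) 0.12962415651117346 1.2194894746821963
block 1736 ((0.5641179084777832, -0.29102879762649536), (0.20600426197052002, 0.07645680755376816), 69.09857940673828) 0.025205312376397605 0.03396235300733896
[ 0.3762 -0.0262  1.2195] 1 1.2194894746821963
[ 0.5645 -0.2905  0.0636] 38 0.06787162235482147
[ 0.3762 -0.0262  1.2195] 1 1.2194894746821963
key [198.4444 241.8333] 18 [0.4652 0.1964 0.0562]
key [189.5714 246.381 ] 63 [0.4535 0.2191 0.0608]
key [176.0667 248.05  ] 60 [0.4501 0.2548 0.0612]
key [162.6875 249.8125] 64 [0.4465 0.2902 0.0611]
```

```bash
cat >> h.py <<'E'
np.set_printoptions(precision=4,suppress=True)
def down(yaw,tilt=0.):
    """tool z down, tool x at yaw; tilt leans the tool's back towards -(panel x)"""
    return R.from_euler('z',yaw)*R.from_euler('x',np.pi)
def go(pos,rot=None,cur=None):
    s=manip.sense();r0=R.from_quat(s['tool_rot'])
    p0=s['tcp_pos'] if cur is None else cur
    dp=r0.inv().apply(np.asarray(pos)-p0)/.5
    n=int(np.ceil(np.linalg.norm(dp)*.5/.0400))
    print('dp tot',dp,'rows',n,'per',dp/max(n,1))
    if rot is not None:
        w=(r0.inv()*rot).as_rotvec()/(2*np.pi);k=int(np.ceil(np.linalg.norm(w)/.0195))
        print('rot tot',w,'rows',k,'per',w/max(k,1))
YAW=np.deg2rad(5.8)
KEY=np.array([.4535,.2191,.0615]);PAN=np.array([.602,.329,.096])
NRM=R.from_euler('z',YAW).apply([-np.sin(.21),0,np.cos(.21)])
# tool axes: z=-NRM, x or y along the panel's y
py=R.from_euler('z',YAW).apply([0,1,0])
def keyrot(kind):
    z=-NRM
    if kind=='x':  x=py*1; y=np.cross(z,x)
    else: y=-py; x=np.cross(y,z)
    return R.from_matrix(np.c_[x,y,z])
E
python3 - <<'E'
from h import *
s=manip.sense();print(R.from_quat(s['tool_rot']).as_matrix())
go([.46,-.30,.32])
go([.43,.20,.30],cur=np.array([.46,-.30,.32]))
for k in'xy':go(s['tcp_pos'],keyrot(k))
m=manip.camera_model('wrist');r0=R.from_quat(s['tool_rot']);print(r0.inv().apply(m['origin']-s['tcp_pos']),(r0.inv()*R.from_quat(m['attitude'])).as_matrix())
E
```

```text
[[ 0.9509  0.3096 -0.0003]
 [ 0.3096 -0.9509  0.002 ]
 [ 0.0003 -0.002  -1.    ]]
dp tot [ 0.6888 -0.3937 -0.033 ] rows 10 per [ 0.0689 -0.0394 -0.0033]
dp tot [ 0.2525 -0.9694  0.042 ] rows 13 per [ 0.0194 -0.0746  0.0032]
dp tot [0. 0. 0.] rows 0 per [0. 0. 0.]
rot tot [-0.0283  0.0224 -0.2152] rows 12 per [-0.0024  0.0019 -0.0179]
dp tot [0. 0. 0.] rows 0 per [0. 0. 0.]
rot tot [-0.0039  0.0333  0.0338] rows 3 per [-0.0013  0.0111  0.0113]
[ 0.0859  0.0008 -0.0706] [[ 0.0002  0.9445  0.3286]
 [ 1.      0.0002 -0.001 ]
 [-0.001   0.3286 -0.9445]]
```

```bash
python3 -m crank '[{"dp":[0.07,-0.04,-0.0033],"delta_rot":[0,0,0],"fingers":-1},{"dp":[0.07,-0.04,-0.0033],"delta_rot":[0,0,0],"fingers":-1},{"dp":[0.07,-0.04,-0.0033],"delta_rot":[0,0,0],"fingers":-1},{"dp":[0.07,-0.04,-0.0033],"delta_rot":[0,0,0],"fingers":-1},{"dp":[0.07,-0.04,-0.0033],"delta_rot":[0,0,0],"fingers":-1},{"dp":[0.07,-0.04,-0.0033],"delta_rot":[0,0,0],"fingers":-1},{"dp":[0.07,-0.04,-0.0033],"delta_rot":[0,0,0],"fingers":-1},{"dp":[0.07,-0.04,-0.0033],"delta_rot":[0,0,0],"fingers":-1},{"dp":[0.07,-0.04,-0.0033],"delta_rot":[0,0,0],"fingers":-1},{"dp":[0.07,-0.04,-0.0033],"delta_rot":[0,0,0],"fingers":-1}]' && python3 -m crank '[{"dp":[0.02,-0.075,0.003],"delta_rot":[0,0,0],"fingers":-1},{"dp":[0.02,-0.075,0.003],"delta_rot":[0,0,0],"fingers":-1},{"dp":[0.02,-0.075,0.003],"delta_rot":[0,0,0],"fingers":-1},{"dp":[0.02,-0.075,0.003],"delta_rot":[0,0,0],"fingers":-1},{"dp":[0.02,-0.075,0.003],"delta_rot":[0,0,0],"fingers":-1},{"dp":[0.02,-0.075,0.003],"delta_rot":[0,0,0],"fingers":-1},{"dp":[0.02,-0.075,0.003],"delta_rot":[0,0,0],"fingers":-1},{"dp":[0.02,-0.075,0.003],"delta_rot":[0,0,0],"fingers":-1},{"dp":[0.02,-0.075,0.003],"delta_rot":[0,0,0],"fingers":-1},{"dp":[0.02,-0.075,0.003],"delta_rot":[0,0,0],"fingers":-1},{"dp":[0.02,-0.075,0.003],"delta_rot":[0,0,0],"fingers":-1},{"dp":[0.02,-0.075,0.003],"delta_rot":[0,0,0],"fingers":-1}]'
python3 -c "
from h import *
go(KEY+.15*NRM,keyrot('y'))"
```

```text
t: 0.93
tcp_pos: [0.4652, -0.2939, 0.3202]
tool_rot: [0.988, 0.157, -0.0, -0.0]
force: [0.6, -1.1, -0.7]
finger_gap: 0.002
gripper_force: 0.0
t: 1.93
tcp_pos: [0.4385, 0.1712, 0.3022]
tool_rot: [0.988, 0.157, -0.0, 0.0]
force: [1.0, -0.4, 0.3]
finger_gap: -0.001
gripper_force: 0.0
dp tot [-0.0027 -0.0951  0.188 ] rows 3 per [-0.0009 -0.0317  0.0627]
rot tot [-0.0036  0.0334  0.0339] rows 3 per [-0.0012  0.0111  0.0113]
```

```bash
python3 -m crank '[{"dp":[-0.001,-0.032,0.063],"delta_rot":[0,0,0],"fingers":-1},{"dp":[-0.001,-0.032,0.063],"delta_rot":[0,0,0],"fingers":-1},{"dp":[-0.001,-0.032,0.063],"delta_rot":[0,0,0],"fingers":-1},{"dp":[0,0,0],"delta_rot":[-0.0012,0.0111,0.0113],"fingers":-1},{"dp":[0,0,0],"delta_rot":[-0.0012,0.0111,0.0113],"fingers":-1},{"dp":[0,0,0],"delta_rot":[-0.0012,0.0111,0.0113],"fingers":-1},{"dp":[0,0,0],"delta_rot":[0,0,0],"fingers":-1},{"dp":[0,0,0],"delta_rot":[0,0,0],"fingers":-1}]'
python3 - <<'E'
from h import *
go(KEY+.073*NRM,keyrot('y'))
m=manip.camera_model('wrist');im,d=manip.snapshot('wrist')
np.savez('w1.npz',im=im,d=d,o=m['origin'],a=m['attitude'],k=[m['fx'],m['fy'],m['cx'],m['cy']])
cv2.imwrite('pics/w1.png',im[:,:,::-1]);P=cloud(d,m);print(project([KEY,KEY+.036*py,PAN],m))
w=(im.min(2)>150)&(np.linalg.norm(P-KEY,axis=-1)<.1)&(P[...,2]<.075)
k,l,s,c=cv2.connectedComponentsWithStats(w.astype(np.uint8))
for i in range(1,k):
    if s[i,4]>100:print(c[i],s[i],P[l==i].mean(0),cv2.minAreaRect(P[l==i][:,:2].astype(np.float32)))
E
```

```text
t: 2.6
tcp_pos: [0.4221, 0.2145, 0.2076]
tool_rot: [0.993, 0.051, 0.103, -0.005]
force: [-1.0, -0.1, -0.1]
finger_gap: -0.001
gripper_force: 0.0
dp tot [ 0.0015 -0.0029  0.153 ] rows 2 per [ 0.0008 -0.0014  0.0765]
rot tot [0.0001 0.0004 0.0004] rows 1 per [0.0001 0.0004 0.0004]
[[276.383  219.6103]
 [229.8345 219.5188]
 [117.5325 -35.1883]]
[242.9495 190.1339] [  149   143   211   118 13564] [0.4725 0.2452 0.0517] ((0.4652540385723114, 0.22995835542678833), (0.10385370254516602, 0.17979803681373596), 4.392829895019531)
[229.8067 217.1653] [214 206  32  24 714] [0.4519 0.2549 0.0628] ((0.4512890577316284, 0.2554682791233063), (0.018756961449980736, 0.025090541690587997), 6.0020623207092285)
[276.8365 217.7482] [262 206  30  24 679] [0.4552 0.2189 0.0628] ((0.4551011621952057, 0.21914781630039215), (0.01858171634376049, 0.022446323186159134), 6.302898406982422)
```

View pics/w1.png

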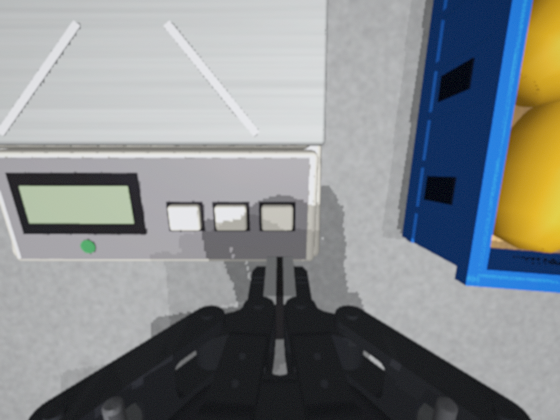

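Wrist view: three white keys at (184,217), (231,217) and (277,217). The last is the zero key, and the shut fingertips are lined up with it.

```bash
python3 -m crank '[{"dp":[0.003,-0.002,0.07],"delta_rot":[0,0,0],"fingers":-1},{"dp":[0.002,-0.001,0.066],"delta_rot":[0,0,0],"fingers":-1},{"dp":[0,0,0],"delta_rot":[0,0,0],"fingers":-1},{"dp":[0,0,0],"delta_rot":[0,0,0],"fingers":-1},{"dp":[0,0,0],"delta_rot":[0,0,0],"fingers":-1}]'
python3 -c "
from h import *
go(np.array([.455,.219,.0625])+.073*NRM,keyrot('y'))"
```

```text
t: 3.07
tcp_pos: [0.4397, 0.2176, 0.1429]
tool_rot: [0.993, 0.05, 0.105, -0.005]
force: [-0.7, -0.1, 0.4]
finger_gap: -0.001
gripper_force: 0.0
dp tot [-0.0035  0.0003  0.0176] rows 1 per [-0.0035  0.0003  0.0176]
rot tot [ 0.     -0.0001 -0.    ] rows 1 per [ 0.     -0.0001 -0.    ]
```

```bash
python3 -m crank '[{"dp":[0,0,0.007],"delta_rot":[0,0,0],"fingers":-1},{"dp":[0,0,0.007],"delta_rot":[0,0,0],"fingers":-1},{"dp":[0,0,0],"delta_rot":[0,0,0],"fingers":-1},{"dp":[0,0,0],"delta_rot":[0,0,0],"fingers":-1}]'
python3 -c "
from h import *
print(manip.sense()['force']);go(np.array([.455,.219,.0625])+.073*NRM,keyrot('y'))"
```

```text
t: 3.4
tcp_pos: [0.4409, 0.2179, 0.1362]
tool_rot: [0.993, 0.05, 0.106, -0.005]
force: [-0.4, 0.4, 1.1]
finger_gap: 0.002
gripper_force: 0.0
[-0.4178  0.4179  1.0746]
dp tot [-0.0031  0.0007  0.004 ] rows 1 per [-0.0031  0.0007  0.004 ]
rot tot [-0.     -0.0003 -0.    ] rows 1 per [-0.     -0.0003 -0.    ]
```

```bash
Z='{"dp":[0,0,0],"delta_rot":[0,0,0],"fingers":-1}'; python3 -m crank '[{"dp":[-0.003,0,0.004],"delta_rot":[0,0,0],"fingers":-1},{"dp":[0,0,0],"delta_rot":[0,0,0],"fingers":-1},{"dp":[0,0,0],"delta_rot":[0,0,0],"fingers":-1}]'; python3 -m crank '[{"dp":[0,0,0.004],"delta_rot":[0,0,0],"fingers":-1},{"dp":[0,0,0],"delta_rot":[0,0,0],"fingers":-1},{"dp":[0,0,0],"delta_rot":[0,0,0],"fingers":-1}]';  python3 -m crank '[{"dp":[0,0,0.002],"delta_rot":[0,0,0],"fingers":-1},{"dp":[0,0,0],"delta_rot":[0,0,0],"fingers":-1},{"dp":[0,0,0],"delta_rot":[0,0,0],"fingers":-1}]'
```

```text
t: 3.65
tcp_pos: [0.4399, 0.2178, 0.1331]
tool_rot: [0.993, 0.05, 0.105, -0.005]
force: [-0.3, -0.4, 1.3]
finger_gap: 0.005
gripper_force: 0.8
t: 3.9
tcp_pos: [0.4404, 0.2179, 0.131]
tool_rot: [0.993, 0.05, 0.105, -0.005]
force: [0.0, -0.0, 3.5]
finger_gap: 0.004
gripper_force: 1.6
t: 4.15
tcp_pos: [0.4404, 0.2179, 0.1307]
tool_rot: [0.993, 0.05, 0.105, -0.005]
force: [-2.2, 0.2, 10.3]
finger_gap: 0.001
gripper_force: 5.5
```

```bash
python3 -m crank '[{"dp":[0,0,-0.02],"delta_rot":[0,0,0],"fingers":-1},{"dp":[0,0,-0.06],"delta_rot":[0,0,0],"fingers":-1},{"dp":[0,0,-0.075],"delta_rot":[0,0,0],"fingers":-1},{"dp":[0,0,-0.075],"delta_rot":[0,0,0],"fingers":-1},{"dp":[0,0,-0.075],"delta_rot":[0,0,0],"fingers":-1},{"dp":[0,0,0],"delta_rot":[0,-0.0111,0],"fingers":-1},{"dp":[0,0,0],"delta_rot":[0,-0.0111,0],"fingers":-1},{"dp":[0,0,0],"delta_rot":[0,-0.0111,0],"fingers":-1},{"dp":[0,0,0],"delta_rot":[0,0,0],"fingers":-1}]'
python3 -c "
from h import *
s=manip.sense();print(s['q'])
go([.53,-.235,.31])
for y in (-20.9,69.1):go([.53,-.235,.31],down(np.deg2rad(y)))"
```

```text
t: 4.9
tcp_pos: [0.41, 0.2147, 0.2797]
tool_rot: [0.999, 0.05, 0.001, -0.0]
force: [0.6, -0.4, -0.1]
finger_gap: 0.002
gripper_force: 0.0
[0.2401 0.3473 1.8548 0.0001 0.9379 1.7104]
dp tot [ 0.1486  0.9188 -0.0606] rows 12 per [ 0.0124  0.0766 -0.0051]
dp tot [ 0.1486  0.9188 -0.0606] rows 12 per [ 0.0124  0.0766 -0.0051]
rot tot [-0.0001 -0.0002  0.074 ] rows 4 per [-0.     -0.0001  0.0185]
dp tot [ 0.1486  0.9188 -0.0606] rows 12 per [ 0.0124  0.0766 -0.0051]
rot tot [ 0.0001 -0.0002 -0.176 ] rows 10 per [ 0.     -0.     -0.0176]
```

```bash
python3 -m crank '[{"dp":[0.0124,0.0766,-0.005],"delta_rot":[0,0,0],"fingers":-1},{"dp":[0.0124,0.0766,-0.005],"delta_rot":[0,0,0],"fingers":-1},{"dp":[0.0124,0.0766,-0.005],"delta_rot":[0,0,0],"fingers":-1},{"dp":[0.0124,0.0766,-0.005],"delta_rot":[0,0,0],"fingers":-1},{"dp":[0.0124,0.0766,-0.005],"delta_rot":[0,0,0],"fingers":-1},{"dp":[0.0124,0.0766,-0.005],"delta_rot":[0,0,0],"fingers":-1},{"dp":[0.0124,0.0766,-0.005],"delta_rot":[0,0,0],"fingers":-1},{"dp":[0.0124,0.0766,-0.005],"delta_rot":[0,0,0],"fingers":-1},{"dp":[0.0124,0.0766,-0.005],"delta_rot":[0,0,0],"fingers":-1},{"dp":[0.0124,0.0766,-0.005],"delta_rot":[0,0,0],"fingers":-1},{"dp":[0.0124,0.0766,-0.005],"delta_rot":[0,0,0],"fingers":0.3},{"dp":[0.0124,0.0766,-0.005],"delta_rot":[0,0,0],"fingers":0.3}]'
python3 -m crank '[{"dp":[0,0,0],"delta_rot":[0,0,0],"fingers":0.3},{"dp":[0,0,0],"delta_rot":[0,0,0],"fingers":0.3},{"dp":[0,0,0],"delta_rot":[0,0,0],"fingers":0.3}]'
python3 - <<'E'
from h import *
W=np.array([.587,-.2312])
z=np.load('top1.npz');P=cloud(z['d'],manip.camera_model('top')).reshape(-1,3)
P=P[(P[:,2]>.032)&(P[:,2]<.11)];q=P[:,:2]-W;q=q[(np.hypot(*q.T)>.026)&(np.hypot(*q.T)<.1)]
for a in range(0,180,10):   # closing axis angle in world
    u=np.array([np.cos(np.deg2rad(a)),np.sin(np.deg2rad(a))]);t=q@u;w=q@[-u[1],u[0]]
    b=np.abs(t[(abs(w)<.015)]);print(a,b.min() if len(b) else None,end='; ')
m=manip.camera_model('wrist');im,d=manip.snapshot('wrist')
np.savez('w2.npz',im=im,d=d);cv2.imwrite('pics/w2.png',im[:,:,::-1]);P=cloud(d,m)
print(project([[*W,.083]],m));H=P[...,2]
near=np.hypot(P[...,0]-W[0],P[...,1]-W[1])<.035
q=P[near&(H>.074)&(H<.09)];print('knob',len(q),q.mean(0),q[:,2].max(),cv2.minEnclosingCircle(q[:,:2].astype(np.float32)))
q=P[near&(H>.054)&(H<.060)];print('shoulder',len(q),cv2.minEnclosingCircle(q[:,:2].astype(np.float32)))
E
```

```text
t: 5.9
tcp_pos: [0.5283, -0.2365, 0.3085]
tool_rot: [0.999, 0.05, -0.0, -0.0]
force: [0.3, 0.1, 1.0]
finger_gap: 0.274
gripper_force: 0.0
t: 6.15
tcp_pos: [0.5279, -0.2344, 0.3081]
tool_rot: [0.999, 0.05, -0.001, -0.001]
force: [-0.3, 0.2, -0.1]
finger_gap: 0.649
gripper_force: 0.0
0 0.07985168197058545; 10 None; 20 None; 30 None; 40 None; 50 0.048863114481869835; 60 0.04976308060385515; 70 0.029996911141134713; 80 0.03193258446496447; 90 0.03289800236849369; 100 0.032863831117248665; 110 0.031831108987407; 120 0.029831214718301306; 130 0.0834058919538745; 140 0.07378658678939358; 150 0.07377246492928483; 160 0.07409291526533274; 170 0.07429607456548575; [[281.7293 132.8824]]
knob 593 [ 0.5884 -0.2318  0.0834] 0.08558943835212796 ((0.5881044864654541, -0.2318142205476761), 0.012951749376952648)
shoulder 469 ((0.5879724621772766, -0.23169927299022675), 0.018867772072553635)
```

View pics/w2.png

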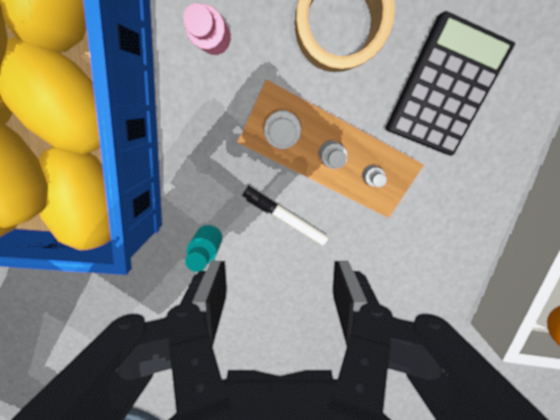

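Wrist view: 500 g knob at (283,129), with 200 g at (334,155) and 100 g at (375,177). The marker, tape roll and calculator are clear of a grasp across the block.

```bash
python3 -m crank '[{"dp":[0.06,0.003,0],"delta_rot":[0,0,0],"fingers":0.3},{"dp":[0.06,0.003,0],"delta_rot":[0,0,0],"fingers":0.3},{"dp":[0,0,0],"delta_rot":[0,0,-0.0176],"fingers":0.3},{"dp":[0,0,0],"delta_rot":[0,0,-0.0176],"fingers":0.3},{"dp":[0,0,0],"delta_rot":[0,0,-0.0176],"fingers":0.3},{"dp":[0,0,0],"delta_rot":[0,0,-0.0176],"fingers":0.3},{"dp":[0,0,0],"delta_rot":[0,0,-0.0176],"fingers":0.3},{"dp":[0,0,0],"delta_rot":[0,0,-0.0176],"fingers":0.3},{"dp":[0,0,0],"delta_rot":[0,0,-0.0176],"fingers":0.3},{"dp":[0,0,0],"delta_rot":[0,0,-0.0176],"fingers":0.3},{"dp":[0,0,0],"delta_rot":[0,0,-0.0176],"fingers":0.3},{"dp":[0,0,0],"delta_rot":[0,0,-0.0176],"fingers":0.3}]'
python3 -m crank '[{"dp":[0,0,0],"delta_rot":[0,0,0],"fingers":0.3},{"dp":[0,0,0],"delta_rot":[0,0,0],"fingers":0.3}]'
python3 -c "
from h import *
go([.588,-.2317,.150],down(np.deg2rad(69.1)))"
```

```text
t: 7.2
tcp_pos: [0.5884, -0.2297, 0.309]
tool_rot: [0.821, 0.571, 0.0, -0.0]
force: [0.5, 0.0, -0.1]
finger_gap: 0.658
gripper_force: 0.0
t: 7.37
tcp_pos: [0.5886, -0.2304, 0.3091]
tool_rot: [0.824, 0.567, 0.0, -0.0]
force: [0.3, -0.2, 1.0]
finger_gap: 0.649
gripper_force: 0.0
dp tot [-0.0031 -0.0001  0.3182] rows 4 per [-0.0008 -0.      0.0795]
rot tot [-0.     -0.0001 -0.    ] rows 1 per [-0.     -0.0001 -0.    ]
```

```bash
python3 -m crank '[{"dp":[-0.003,0,0.08],"delta_rot":[0,0,0],"fingers":0.3},{"dp":[0,0,0.08],"delta_rot":[0,0,0],"fingers":0.3},{"dp":[0,0,0.08],"delta_rot":[0,0,0],"fingers":0.3},{"dp":[0,0,0.078],"delta_rot":[0,0,0],"fingers":0.3},{"dp":[0,0,0],"delta_rot":[0,0,0],"fingers":0.3},{"dp":[0,0,0],"delta_rot":[0,0,0],"fingers":0.3}]'
python3 -c "
from h import *
go([.588,-.2317,.105],down(np.deg2rad(69.1)))"
```

```text
t: 7.87
tcp_pos: [0.5872, -0.2321, 0.148]
tool_rot: [0.824, 0.567, -0.001, -0.003]
force: [0.9, -0.3, 1.5]
finger_gap: 0.651
gripper_force: 0.0
dp tot [0.0012 0.0017 0.0859] rows 2 per [0.0006 0.0008 0.043 ]
rot tot [-0.0009 -0.0002 -0.    ] rows 1 per [-0.0009 -0.0002 -0.    ]
```

```bash
python3 -m crank '[{"dp":[0,0,0.042],"delta_rot":[0,0,0],"fingers":0.3},{"dp":[0.001,0.001,0.044],"delta_rot":[0,0,0],"fingers":0.3},{"dp":[0,0,0],"delta_rot":[0,0,0],"fingers":0.3},{"dp":[0,0,0],"delta_rot":[0,0,0],"fingers":0.3},{"dp":[0,0,0],"delta_rot":[0,0,0],"fingers":0.3}]' && python3 -m crank '[{"dp":[0,0,0],"delta_rot":[0,0,0],"fingers":-0.2},{"dp":[0,0,0],"delta_rot":[0,0,0],"fingers":-0.2},{"dp":[0,0,0],"delta_rot":[0,0,0],"fingers":-1},{"dp":[0,0,0],"delta_rot":[0,0,0],"fingers":-1},{"dp":[0,0,0],"delta_rot":[0,0,0],"fingers":-1},{"dp":[0,0,0],"delta_rot":[0,0,0],"fingers":-1},{"dp":[0,0,0],"delta_rot":[0,0,0],"fingers":-1},{"dp":[0,0,0],"delta_rot":[0,0,0],"fingers":-1}]' 60
```

```text
t: 8.28
tcp_pos: [0.5908, -0.234, 0.1104]
tool_rot: [0.823, 0.567, 0.001, 0.003]
force: [-0.2, -0.8, 1.1]
finger_gap: 0.649
gripper_force: 0.0
t: 8.95
tcp_pos: [0.5879, -0.2326, 0.1099]
tool_rot: [0.823, 0.568, -0.001, -0.001]
force: [-5.3, 2.2, 9.2]
finger_gap: 0.411
gripper_force: 58.7
```

```bash
python3 -m crank '[{"dp":[0,0,-0.01],"delta_rot":[0,0,0],"fingers":-1},{"dp":[0,0,-0.02],"delta_rot":[0,0,0],"fingers":-1},{"dp":[0,0,-0.03],"delta_rot":[0,0,0],"fingers":-1},{"dp":[0,0,-0.04],"delta_rot":[0,0,0],"fingers":-1},{"dp":[0,0,-0.05],"delta_rot":[0,0,0],"fingers":-1},{"dp":[0,0,-0.05],"delta_rot":[0,0,0],"fingers":-1},{"dp":[0,0,-0.06],"delta_rot":[0,0,0],"fingers":-1},{"dp":[0,0,-0.06],"delta_rot":[0,0,0],"fingers":-1},{"dp":[0,0,-0.06],"delta_rot":[0,0,0],"fingers":-1},{"dp":[0,0,-0.06],"delta_rot":[0,0,0],"fingers":-1},{"dp":[0,0,-0.04],"delta_rot":[0,0,0],"fingers":-1},{"dp":[0,0,0],"delta_rot":[0,0,0],"fingers":-1}]' 90
python3 - <<'E'
from h import *
m=manip.camera_model('scene');im,d=manip.snapshot('scene');s=manip.sense();print(s['tcp_pos'],s['force'],s['finger_gap'],s['q'])
u,v=project(s['tcp_pos']-[0,0,.07],m)[0].astype(int);print(u,v)
a=im[max(0,v-75):v+75,max(0,u-100):u+100];cv2.imwrite('pics/s2.png',cv2.resize(a[:,:,::-1],None,fx=4,fy=4,interpolation=3))
go([.588,-.2317,.345],down(np.deg2rad(69.1)))
go([.602,.329,.345],down(np.deg2rad(69.1)))
E
```

```text
t: 9.95
tcp_pos: [0.5911, -0.2343, 0.3537]
tool_rot: [0.823, 0.567, 0.003, 0.006]
force: [1.1, -0.6, -3.7]
finger_gap: 0.402
gripper_force: 90.6
[ 0.5901 -0.2337  0.3504] [ 0.0368 -0.6913 -5.5269] 0.3945047183616935 [-0.5531  0.4925  1.3579  0.0005  1.2829 -0.1893]
196 185
dp tot [ 0.0023 -0.0054  0.0108] rows 1 per [ 0.0023 -0.0054  0.0108]
rot tot [0.0013 0.0002 0.0001] rows 1 per [0.0013 0.0002 0.0001]
dp tot [ 1.0602 -0.3785  0.0067] rows 15 per [ 0.0707 -0.0252  0.0004]
rot tot [0.0013 0.0002 0.0001] rows 1 per [0.0013 0.0002 0.0001]
```

View pics/s2.png

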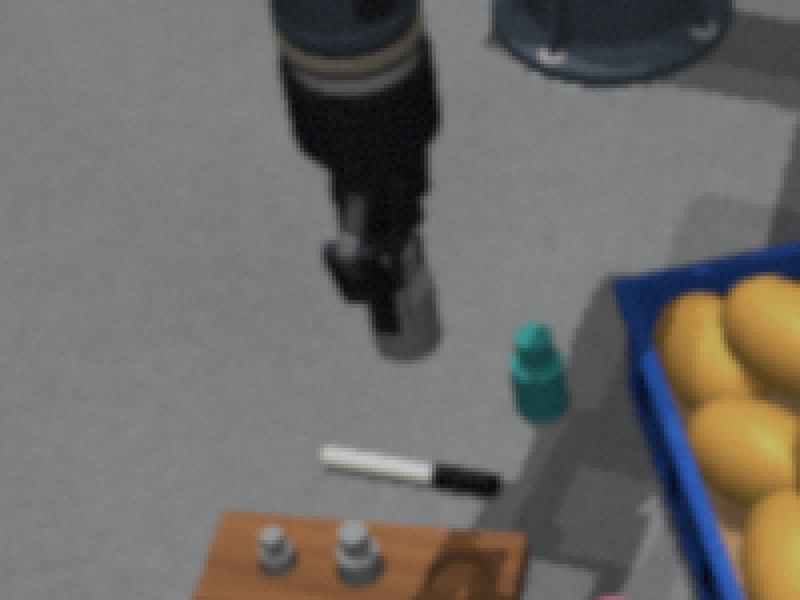

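The 500 g weight is lifted and upright in the fingers, with the other two still in the block. Now I'll carry it over the crate.

```bash
python3 -m crank '[{"dp":[0.03,-0.0107,0],"delta_rot":[0.0012,0,0],"fingers":-1},{"dp":[0.05,-0.0179,0],"delta_rot":[0,0,0],"fingers":-1},{"dp":[0.0575,-0.0205,0],"delta_rot":[0,0,0],"fingers":-1},{"dp":[0.0575,-0.0205,0],"delta_rot":[0,0,0],"fingers":-1},{"dp":[0.0575,-0.0205,0],"delta_rot":[0,0,0],"fingers":-1},{"dp":[0.0575,-0.0205,0],"delta_rot":[0,0,0],"fingers":-1},{"dp":[0.0575,-0.0205,0],"delta_rot":[0,0,0],"fingers":-1},{"dp":[0.0575,-0.0205,0],"delta_rot":[0,0,0],"fingers":-1},{"dp":[0.0575,-0.0205,0],"delta_rot":[0,0,0],"fingers":-1},{"dp":[0.0575,-0.0205,0],"delta_rot":[0,0,0],"fingers":-1},{"dp":[0.0575,-0.0205,0],"delta_rot":[0,0,0],"fingers":-1},{"dp":[0.0575,-0.0205,0],"delta_rot":[0,0,0],"fingers":-1}]'
python3 -m crank '[{"dp":[0.0575,-0.0205,0],"delta_rot":[0,0,0],"fingers":-1},{"dp":[0.0575,-0.0205,0],"delta_rot":[0,0,0],"fingers":-1},{"dp":[0.0575,-0.0205,0],"delta_rot":[0,0,0],"fingers":-1},{"dp":[0.0575,-0.0205,0],"delta_rot":[0,0,0],"fingers":-1},{"dp":[0.0575,-0.0205,0],"delta_rot":[0,0,0],"fingers":-1},{"dp":[0.0575,-0.0205,0],"delta_rot":[0,0,0],"fingers":-1},{"dp":[0.04,-0.0143,0],"delta_rot":[0,0,0],"fingers":-1},{"dp":[0.02,-0.007,0],"delta_rot":[0,0,0],"fingers":-1},{"dp":[0,0,0],"delta_rot":[0,0,0],"fingers":-1},{"dp":[0,0,0],"delta_rot":[0,0,0],"fingers":-1},{"dp":[0,0,0],"delta_rot":[0,0,0],"fingers":-1}]'
python3 - <<'E'
from h import *
s=manip.sense();print(s['tcp_pos'],s['finger_gap'],s['gripper_force'])
m=manip.camera_model('wrist');im,d=manip.snapshot('wrist');np.savez('w3.npz',im=im,d=d,o=m['origin'],a=m['attitude'])
cv2.imwrite('pics/w3.png',im[:,:,::-1])
P=cloud(d,m);print(project([s['tcp_pos']-[0,0,.098],PAN],m))
q=P[(abs(P[...,2]-.096)<.006)&(np.hypot(P[...,0]-PAN[0],P[...,1]-PAN[1])<.17)]
print(len(q),cv2.minAreaRect(q[:,:2].astype(np.float32)),np.median(q[:,2]))
go([PAN[0],PAN[1],.345],down(np.deg2rad(69.1)))
E
```

```text
t: 11.0
tcp_pos: [0.5947, 0.1165, 0.345]
tool_rot: [0.823, 0.568, -0.004, -0.005]
force: [-0.5, -0.4, -5.1]
finger_gap: 0.399
gripper_force: 90.6
t: 11.92
tcp_pos: [0.6008, 0.328, 0.3472]
tool_rot: [0.824, 0.567, -0.003, -0.003]
force: [0.5, 0.7, -4.9]
finger_gap: 0.398
gripper_force: 90.6
[0.6008 0.328  0.3472] 0.3977156537627794 90.56633949279785
[[278.172  248.6512]
 [280.5268 183.4518]]
38701 ((0.6030054688453674, 0.32850444316864014), (0.21045614778995514, 0.2506306767463684), 5.7989182472229) 0.09647280671223524
dp tot [0.003  0.0009 0.0054] rows 1 per [0.003  0.0009 0.0054]
rot tot [-0.0013  0.0003 -0.0001] rows 1 per [-0.0013  0.0003 -0.0001]
```

View pics/w3.png

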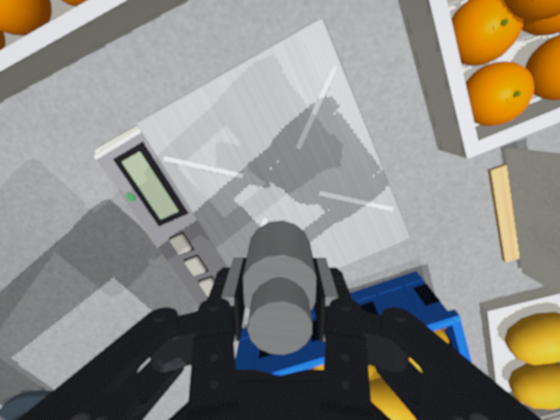

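Wrist view: the weight is held upright (knob at about (280,325), body top at about (280,290)) over the pan, whose middle is near (281,183) by projection. I'll check its height in the hand from the depth picture.

Run:
```python
from h import *
z=np.load('w3.npz');m=manip.camera_model('wrist');m['origin']=z['o'];m['attitude']=z['a'];P=cloud(z['d'],m)
q=P[300:352,250:312].reshape(-1,3);q=q[(q[:,2]>.28)&(q[:,2]<.335)];h=np.percentile(q[:,2],90);t=q[q[:,2]>h-.004]
print('knob top',h,cv2.minEnclosingCircle(t[:,:2].astype(np.float32)))
q=P[215:300,245:315].reshape(-1,3);q=q[(q[:,2]>.23)&(q[:,2]<.33)];print(np.histogram(q[:,2],np.arange(.23,.33,.005)))
# normal of knob top face
c=t.mean(0);print('normal',np.linalg.svd(t-c)[2][2])
go([.6025,.3287,.215],down(np.deg2rad(69.1)))
```

```text
knob top 0.32126318475614457 ((0.6027615666389465, 0.32870596647262573), 0.01352212019264698)
(array([   0,    0,    0,    2,  150,  187,  202,  223,  234,  266,  291,
        322, 1630,  498,   36,  352,  336,  209,    1]), array([0.23 , 0.235, 0.24 , 0.245, 0.25 , 0.255, 0.26 , 0.265, 0.27 ,
       0.275, 0.28 , 0.285, 0.29 , 0.295, 0.3  , 0.305, 0.31 , 0.315,
       0.32 , 0.325]))
normal [0.0189 0.0209 0.9996]
dp tot [0.0033 0.0041 0.2654] rows 4 per [0.0008 0.001  0.0663]
rot tot [-0.0013  0.0003 -0.0001] rows 1 per [-0.0013  0.0003 -0.0001]
```

```bash
python3 -m crank '[{"dp":[0.001,0.001,0.03],"delta_rot":[-0.0010,0,0],"fingers":-1},{"dp":[0,0,0.06],"delta_rot":[0,0,0],"fingers":-1},{"dp":[0,0,0.06],"delta_rot":[0,0,0],"fingers":-1},{"dp":[0,0,0.05],"delta_rot":[0,0,0],"fingers":-1},{"dp":[0,0,0.03],"delta_rot":[0,0,0],"fingers":-1},{"dp":[0,0,0.01],"delta_rot":[0,0,0],"fingers":-1},{"dp":[0,0,0],"delta_rot":[0,0,0],"fingers":-1},{"dp":[0,0,0],"delta_rot":[0,0,0],"fingers":-1},{"dp":[0,0,0],"delta_rot":[0,0,0],"fingers":-1}]'
python3 -c "
from h import *
go([.6025,.3287,.209],down(np.deg2rad(69.1)))"
```

```text
t: 12.72
tcp_pos: [0.603, 0.3295, 0.2306]
tool_rot: [0.824, 0.567, 0.002, 0.0]
force: [-0.4, -0.2, -4.4]
finger_gap: 0.398
gripper_force: 90.5
dp tot [-0.0021 -0.0005  0.0432] rows 1 per [-0.0021 -0.0005  0.0432]
rot tot [ 0.0004 -0.0004  0.    ] rows 1 per [ 0.0004 -0.0004  0.    ]
```

```bash
python3 -m crank '[{"dp":[-0.001,0,0.015],"delta_rot":[0,0,0],"fingers":-1},{"dp":[0,0,0.015],"delta_rot":[0,0,0],"fingers":-1},{"dp":[0,0,0.01],"delta_rot":[0,0,0],"fingers":-1},{"dp":[0,0,0],"delta_rot":[0,0,0],"fingers":-1},{"dp":[0,0,0],"delta_rot":[0,0,0],"fingers":-1},{"dp":[0,0,0],"delta_rot":[0,0,0],"fingers":-1},{"dp":[0,0,0],"delta_rot":[0,0,0],"fingers":-1},{"dp":[0,0,0],"delta_rot":[0,0,0],"fingers":-1},{"dp":[0,0,0],"delta_rot":[0,0,0],"fingers":-1}]'
python3 - <<'E'
from h import *
s=manip.sense();go([.6025,.3287,.209],down(np.deg2rad(69.1)));print(s['tcp_pos'],s['force'],abs(s['qd']).max(),R.from_quat(s['tool_rot']).as_matrix()[:,2])
m=manip.camera_model('wrist');im,d=manip.snapshot('wrist');P=cloud(d,m)
q=P[300:352,250:312].reshape(-1,3);q=q[(q[:,2]>.14)&(q[:,2]<.2)];h=np.percentile(q[:,2],90);t=q[q[:,2]>h-.004]
print('knob top',h,'-> gap',h-.071-.096,cv2.minEnclosingCircle(t[:,:2].astype(np.float32)))
im,d=manip.snapshot('scene');cv2.imwrite('pics/s3.png',cv2.resize(im[110:260,330:530,::-1],None,fx=4,fy=4,interpolation=3))
E
```

```text
t: 13.47
tcp_pos: [0.6017, 0.3293, 0.2089]
tool_rot: [0.823, 0.567, 0.0, -0.0]
force: [0.4, 0.3, -5.3]
finger_gap: 0.398
gripper_force: 90.5
dp tot [-0.0006  0.002  -0.0002] rows 1 per [-0.0006  0.002  -0.0002]
rot tot [ 0.     -0.0001  0.0001] rows 1 per [ 0.     -0.0001  0.0001]
[0.6017 0.3293 0.2089] [ 0.435   0.3464 -5.2504] 0.0016968449469896695 [ 0.0002  0.0006 -1.    ]
knob top 0.182894916217305 -> gap 0.015894916217305002 ((0.6037417054176331, 0.33006352186203003), 0.01346689835190773)
```

View pics/s3.png

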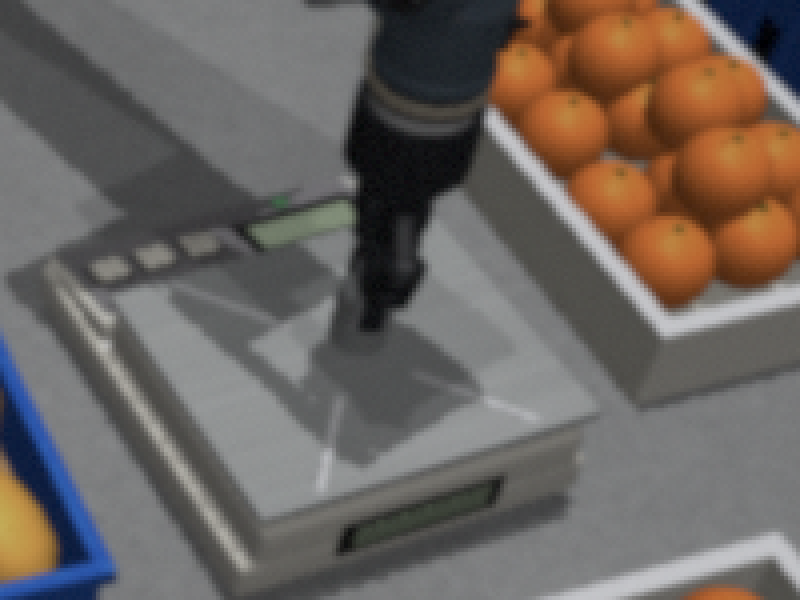

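The weight hangs upright over the middle of the pan, clear of it by about 15 mm. It is at rest, so I'm handing in.

```bash
python3 -c "
from station import manip
print(manip.sign_off())"
```

```text
the job is handed in; nothing more can be done
None
```

I handed the job in at about 13.5 s: the zero key was pressed to its stop (10 N) and released, then the 500 g weight was carried over the crate. It is now held still and upright over the middle of the pan with about 15 mm of air under it.

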